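# Third hand: hold a tube cradle against the sprung stop of a loader bed

### The job

Be the third hand for the technician who is about to screw the black five-hole tube cradle down on the analyser's loader bed: stand it upright on the bed between the two side rails, its tall plain end facing the spring-backed stop plate and its screw foot away from it, and push it squarely against the plate until the plate has gone back about half of its travel (about 9 newtons on the plate), never driving it all the way back. Keep that push steady for two seconds and finish while still holding the cradle pressed there; do not let go. Leave the tube rack, the bottle and the screwdriver where they are.

Things in the scene. Friction and masses are not known exactly. Their poses are not given: they have to be found in the camera images.
- cradle_mid (a point): Loose black plastic tube cradle, 0.2 to 0.4 kg: block 110 long (x), 44 wide (y), 60 mm tall (z), five round 15 mm holes in its top, and an 8 mm thick screw foot sticking out 25 mm at the bottom of its -x end. This point: the block's centre, 30 mm above its underside; the plain end face is 55 mm from it in +x. Starts upright on the work surface; grip it across the 44 mm.
- bed: Fixed grey loader bed, 270 long (x), 100 wide (y); origin at the centre of its underside on the work surface, upper face 12 mm above it. x points to the stop (pressing direction), z up. Two rails, 6 mm high, from x = -110 to 40 mm, inner faces at y = -30 and 30 mm. Black stop housing at the +x end, 50 mm high, front face at x = 97 mm.
- stop_face (a point): Centre of the front face of the sprung stop plate: upright, aluminium, 70 wide, 44 high, 8 mm thick. Untouched, the face is at x = 71, y = 0, z = 36 mm in the bed's frame, with an 18 mm gap between the plate's back and the housing. It slides along the bed's +x when pressed. Axes as the bed's.
- stop_plate (a joint): How far the stop plate is pushed back, in m: 0 untouched, 0.009 half-way, 0.018 solid against the housing. The spring pushes back with 2.8 N at first touch and 0.7 N more for each mm, so about 9 N half-way; dragging the cradle over the bed takes up to 4 N more. Let go, it springs out again.
- tube_rack: Bystander: grey block 66 x 86 x 50 mm with six white-capped tubes (80 mm high in all), loose. Origin at the centre of its underside.
- reagent: Bystander: amber bottle, 60 mm in diameter and 120 mm tall, loose. Origin at the centre of its underside.
- driver: Bystander: the technician's screwdriver, 170 mm long, lying loose on the work surface along its own x.

How it is judged:
By the outcome, as a careful person would: the job done as asked, in the order asked, and still so for the second after the job is handed in, while the arm keeps its last pose, push and grip.
It also fails if it takes over 48 s, if anything falls off the work surface, if the arm or the gripper's body presses on something with over 40 N, if the wrist force passes 120 N, or if a joint passes its speed limit or range.

### The arm

A 6-joint arm with a two-finger parallel gripper is mounted at the origin on the work surface. World frame = base frame: x ahead of the robot, y to its left, z up, the work surface at z = 0. Lengths are in m, angles in degrees, forces in N, time in s.
With the tool pointing down it reaches from about 0.375 to 0.9 m from the base axis. Payload 3.1 kg.
Tool frame: the origin (TCP) lies at the very end of the fingers, on their centre line; the grasp point (between the pads) lies 19 mm behind it (bot.hold_point_z is the z of the grasp point in the tool frame, in m); z points along the fingers, y is the line along which they close (so a half turn about z gives the same grasp; the last joint's range is limited). The gripper opens to 87 mm and grips with 3 to 60 N. Pads are 19 mm wide; open, the fingers measure 117 mm over their backs; the gripper's body (75 mm by 190 mm) begins 51 mm behind the grasp point.
Start: joints at [56.694, 30.224, 82.088, -0, 67.689, -10.227], TCP at [0.245, 0.575, 0.223] pointing down, gripper open.
Joint ranges: [-176.69, 176.69], [-43.24, 126.21], [12.49, 139.97], [-82, 262], [0, 151.66], [-163.58, 163.58]. Speed limits (degrees/s): [159.86, 159.86, 180, 180, 180, 180].

### API

Orientations are given as a 3x3 rotation matrix whose columns are the frame's x, y, z axes.
In Python, from rig import bot, capture, camera_model gives the robot as it stands.
- The arm moves only by the tool apply_moves, never from a script. Its argument "plan" is text: rows parted by semicolons, each of 6 numbers parted by spaces: the shift along the tool's x, y, z in units of 0.05 m (1.0 is 0.05 m), then the turn, a rotation vector about the tool's x, y, z in units of 360 degrees (1.0 is 360 degrees). In form: dx dy dz ax ay az; .... A call has 1 to 10 rows; each row shifts and turns the commanded pose from where the row before left it, along the tool's axes as they then stand; what a row does not reach is not made up. A row lasts 1/12 s, in which the tool goes at most 41.7 mm and 7.16 degrees, less where a joint would pass 70% of its speed; a pose out of reach is approached as far as the arm can. A call with a number of a shift or a turn outside -1 to 1 is refused whole. A call with a gripper value outside its range is refused whole. "gripper" is the gripper command: -1 is shut, 1 is fully open, values between are in proportion, set as the call begins (left out, the last holds). The fingers move at their own pace and stop on an object; the grip force is fixed at half the most. Time passes only in rows, so rows that do not move let the fingers close. It gives the time, the measured TCP pose, the force, the opening and the grip force at its end, in the units of the state.
- bot.read_state(): the state, without advancing time (a new reading comes with each control period).
- capture(name): name is "scene" or "top"; returns the picture (420x560x3 uint8, red, green, blue); there is no depth.
- camera_model(name): a dict with "vertical_fov" (degrees; the focal length in pixels is half the picture's height over the tangent of half this angle, whatever the lens; pixels are square), "cx", "cy" (the principal point, pixels), "position" and "rotation" of the camera in the world. Camera axes: x right, y down, z forward; pixel columns grow to the right and rows downward; lengths in m; the calibration is good to about 2 mm. A picture is of the moment at which its call begins. camera_model takes no time and is no camera call.
- bot.hand_in(): hands the job in; it is judged then, once.
The state is a dict: "time_s": time; "joint_positions": joint angles; "qvel": joint speeds; "tau": joint torques, N m; "position": TCP position; "tcp_rot": TCP orientation; "force": force on the tool from outside, world axes, zero at the start; "moment": the same for the moment, N m; "opening": opening from 0.0 (shut) to 1.0 (fully open); "grasp_force": force on a finger pad.
Only numpy, scipy, OpenCV 4.12 (cv2) and the standard library are available. Lean on these libraries where they do the work, as an engineer would, in place of code of your own. Each camera call takes 0.05 s, during which the arm holds its last target. There are 200 camera calls.

## Working session

There is one attempt and no reset: what is moved stays moved. The work goes in short steps, Python scripts to look and compute and a tool call to move; the robot and the scene stay as the last step left them, time stands still between calls to the robot, and variables do not carry over. Pictures are saved under pics/ and viewed, at most 10 in all, crops included, and the job is handed in when it is done.

Besides the shell and the picture viewer there is one more tool, called after "Emit:" as a command line: name --argument value ..., lists and objects as JSON in quotes. apply_moves: Moves the arm, as the interface text tells. Its arguments: {"type":"object","properties":{"plan":{"type":"string"},"gripper":{"type":"number"}},"required":["plan"]}

```bash
mkdir -p pics; ls; python3 - <<'E'
from rig import bot,capture,camera_model
import cv2
for n in("scene","top"):
    cv2.imwrite(f"pics/{n}0.png",capture(n)[:,:,::-1]); print(n,camera_model(n))
print(bot.read_state(),bot.hold_point_z)
E
```

```text
pics
scene {'vertical_fov': 54.5243247779505, 'cx': 284.5916350743873, 'cy': 205.46853022496987, 'position': array([1.2581344 , 0.48617633, 0.54400718]), 'rotation': array([[-0.53598417,  0.46897004, -0.70198865],
       [ 0.84408553,  0.28241274, -0.45580989],
       [-0.01551064, -0.83684535, -0.54721959]])}
top {'vertical_fov': 46.670568035545095, 'cx': 281.7421891269673, 'cy': 200.70145312051292, 'position': array([0.43207573, 0.09248956, 1.19313199]), 'rotation': array([[-0.02921104, -0.98332543,  0.1794932 ],
       [-0.99949766,  0.02652554, -0.01734401],
       [ 0.01229365, -0.17990968, -0.98360631]])}
{'time_s': 0.1, 'joint_positions': array([ 5.66939082e+01,  3.02719839e+01,  8.21487890e+01, -1.09722983e-03,
        6.76879953e+01, -1.02294191e+01]), 'qvel': array([-0.00648205, -0.2163521 , -0.16897989,  0.07051479,  0.00745596,
        0.00107701]), 'tau': array([ 4.22271305e-04, -4.40985310e+01, -1.77149373e+01,  6.34676311e-02,
        5.33160672e-02, -3.87831608e-05]), 'position': array([0.24461404, 0.57443783, 0.22168865]), 'tcp_rot': array([[-9.19983849e-01,  3.91954924e-01, -1.02760653e-03],
       [ 3.91956140e-01,  9.19982519e-01, -1.59628294e-03],
       [ 3.19709083e-04, -1.87133121e-03, -9.99998198e-01]]), 'force': array([-0.43010395, -0.92953873,  0.69287298]), 'moment': array([ 0.06186789, -0.00489677,  0.03833792]), 'grasp_force': 0.0, 'opening': 1.0000036432575596} -0.0187
```

View pics/scene0.png

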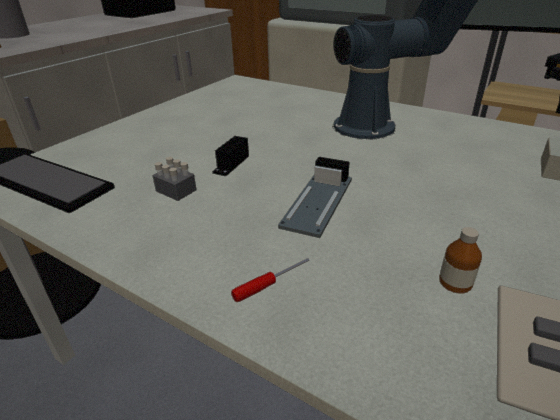

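View pics/top0.png

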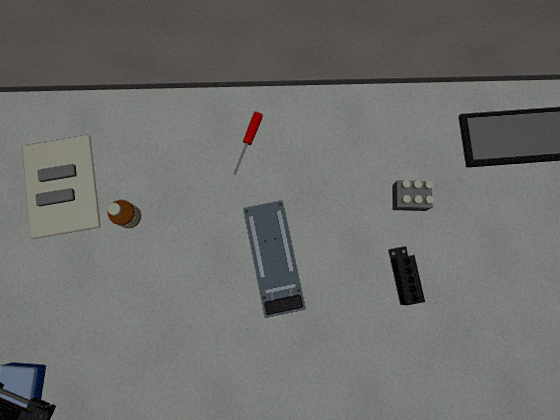

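The scene view shows the cradle at about (232,155) with its foot towards (218,170), and the bed at (316,200) with the stop at (330,170). In the top view the cradle is at (406,276) with its foot up at (399,250), and the bed runs from (264,205) to the stop at (284,303). Next I'll enlarge both for corners.

```bash
cat > h.py <<'E'
import numpy as np,cv2
from rig import bot,capture,camera_model
def ray(n,uv):
    m=camera_model(n);f=210/np.tan(np.radians(m['vertical_fov']/2))
    d=m['rotation']@np.array([(uv[0]-m['cx'])/f,(uv[1]-m['cy'])/f,1]);return np.array(m['position']),d/np.linalg.norm(d)
def onz(n,uv,z):
    p,d=ray(n,uv);return p+d*(z-p[2])/d[2]
def two(a,b):  # a: scene px, b: top px
    p,d=ray('scene',a);q,e=ray('top',b)
    s=np.linalg.lstsq(np.c_[d,-e],q-p,rcond=None)[0]
    x,y=p+s[0]*d,q+s[1]*e;return (x+y)/2,np.linalg.norm(x-y)
def proj(n,X):
    m=camera_model(n);f=210/np.tan(np.radians(m['vertical_fov']/2))
    c=np.array(m['rotation']).T@(np.array(X)-m['position']);return f*c[0]/c[2]+m['cx'],f*c[1]/c[2]+m['cy']
E
python3 - <<'E'
import cv2,numpy as np
s=cv2.imread('pics/scene0.png');t=cv2.imread('pics/top0.png')
def crop(im,x,y,w,h,k):
    c=cv2.resize(im[y:y+h,x:x+w],None,fx=k,fy=k,interpolation=cv2.INTER_CUBIC)
    c=cv2.convertScaleAbs(c,alpha=1.7,beta=20)
    for i in range(0,w,10):
        cv2.line(c,(i*k,0),(i*k,6),(0,255,0),1)
        if i%20==0: cv2.putText(c,str(x+i),(i*k,16),0,.35,(0,255,0))
    for i in range(0,h,10):
        cv2.line(c,(0,i*k),(6,i*k),(0,255,0),1)
        if i%20==0: cv2.putText(c,str(y+i),(8,i*k+4),0,.35,(0,255,0))
    return c
a=crop(s,205,130,60,50,6);b=crop(s,270,150,90,90,6);c=crop(t,380,240,60,70,6);d=crop(t,235,195,80,125,4)
cv2.imwrite('pics/sc.png',np.hstack([np.vstack([a,np.zeros((240,360,3),'uint8')]),cv2.resize(b,(430,540))]) if 0 else np.hstack([cv2.copyMakeBorder(a,0,240,0,0,0),cv2.resize(b,(440,540))]))
cv2.imwrite('pics/tc.png',np.hstack([cv2.copyMakeBorder(c,0,80,0,0,0),d]))
# masks
for n,im,(x,y,w,h) in(('scene',s,(205,130,60,50)),('top',t,(380,240,60,70)),('topstop',t,(255,280,60,45))):
    g=im[y:y+h,x:x+w].max(2);m=(g<60).astype('uint8')
    cs=max(cv2.findContours(m,0,2)[0],key=cv2.contourArea);print(n,cv2.minAreaRect(cs),(x,y),cv2.approxPolyDP(cs,2,True).reshape(-1,2)+[x,y])
E
```

```text
scene ((24.90243911743164, 24.878049850463867), (26.237194061279297, 47.7891731262207), 51.34019470214844) (205, 130) [[247 138]
 [234 136]
 [215 150]
 [217 167]
 [214 173]
 [227 174]
 [248 155]]
top ((25.912919998168945, 35.28932571411133), (58.388519287109375, 24.43473243713379), 77.00537872314453) (380, 240) [[388 250]
 [400 303]
 [424 301]
 [414 256]
 [407 255]
 [405 246]]
topstop ((28.023530960083008, 24.10588264465332), (14.100481033325195, 38.17975997924805), 77.47119140625) (255, 280) [[301 297]
 [297 294]
 [265 301]
 [265 311]
 [270 314]
 [301 307]]
```

View pics/sc.png

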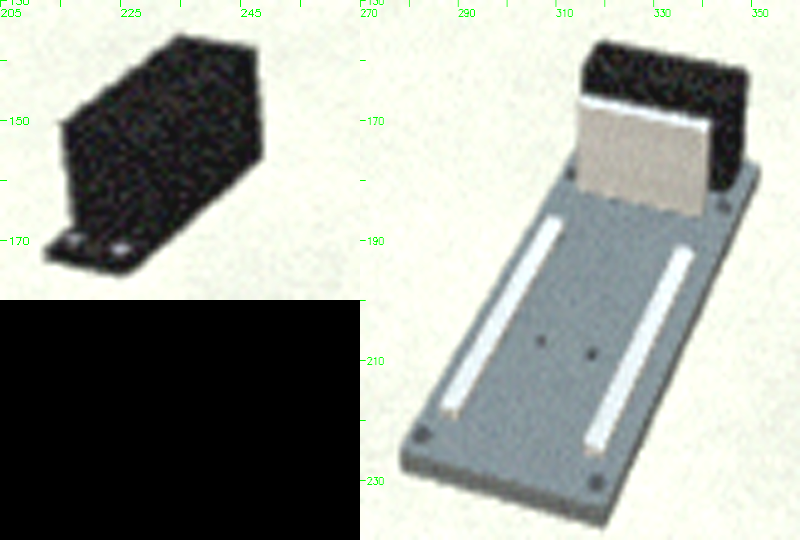

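View pics/tc.png

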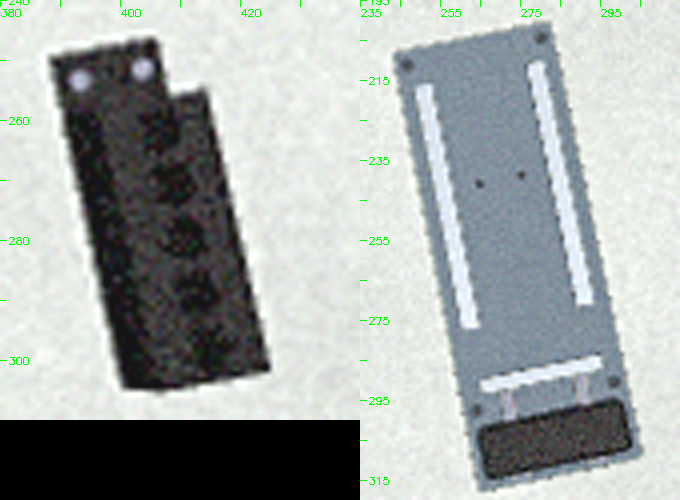

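Cradle top corners: in scene (234.6,135.5), (247.5,137.3) and (215,150), and in top (424.2,301.2) and (414.1,254.3). The bed rails and the plate edge are white strips, so I'll fit those with a mask.

```bash
cat > m.py <<'E'
from h import *
t=cv2.imread('pics/top0.png');s=cv2.imread('pics/scene0.png')
def strips(im,x,y,w,h,poly,k=4):
    c=cv2.resize(im[y:y+h,x:x+w],None,fx=k,fy=k,interpolation=cv2.INTER_CUBIC)
    g=c.min(2).astype(int);pm=np.zeros(g.shape,'uint8');cv2.fillPoly(pm,[((np.array(poly)-[x,y])*k).astype(int)],1)
    v=g[pm>0];th=(np.median(v)+np.percentile(v,99))/2
    m=((g>th)&(pm>0)).astype('uint8');out=[]
    for q in cv2.findContours(m,0,2)[0]:
        if cv2.contourArea(q)>60*(k/4)**2:
            r=cv2.minAreaRect(q);out.append((np.array([x,y])+(np.array(r[0])+.5)/k-.5,np.array(r[1])/k,(cv2.boxPoints(r)+.5)/k-.5+[x,y]))
    return out
T=strips(t,235,195,80,125,[(246,210),(281,203),(300,295),(266,305)])
S=strips(s,270,150,90,90,[(283,222),(309,186),(338,190),(319,232)])
for n,L in(('top',T),('scene',S)):
    for o in L: print(n,o[0].round(2),o[1].round(1))
def mean_z(n,o,z): return onz(n,o[0],z)
print('cradle corners 2view');
for a,b in(((234.6,135.5),(424.2,301.2)),((215,150),(414.1,254.3))):
    X,e=two(a,b);print(X.round(4),round(e,4))
print('cradle on plane z=.06');
for b in((424.2,301.2),(414.1,254.3)):print(onz('top',b,.06).round(4))
for a in((234.6,135.5),(247.5,137.3),(215,150)):print('sc',onz('scene',a,.06).round(4))
print('foot z.008',[onz('top',b,.008).round(4) for b in((388,249.2),(405.4,246))],[onz('scene',b,.008).round(4) for b in((212.5,172.2),(225.5,175.7))])
print('bed corners z.012',[onz('top',b,.012).round(4) for b in((243.1,207.9),(282.4,200.4),(304.9,308.7),(265.4,317.4))])
for o in T: print('strip z.018',onz('top',o[0],.018).round(4),'z.058',onz('top',o[0],.058).round(4),[onz('top',c,.018)[:2].round(4) for c in o[2]])
for o in S: print('Sstrip z.018',onz('scene',o[0],.018).round(4))
print('plate top 2view',two((314.3-0,166.5),(265.3,0)) if 0 else '')
E
python3 m.py
```

```text
top [279.84 288.15] [ 4.  30.6]
top [256.36 246.35] [62.1  4.6]
top [284.69 240.47] [62.   4.5]
scene [326.78 207.59] [ 4.2 38.6]
scene [298.76 202.06] [ 3.6 39.4]
cradle corners 2view
[ 0.396  -0.2458  0.0609] 0.0013
[ 0.503  -0.2303  0.0616] 0.0024
cradle on plane z=.06
[ 0.3964 -0.2466  0.06  ]
[ 0.5038 -0.2318  0.06  ]
sc [ 0.3944 -0.2463  0.06  ]
sc [ 0.3855 -0.2054  0.06  ]
sc [ 0.5003 -0.2313  0.06  ]
foot z.008 [array([ 0.5212, -0.1838,  0.008 ]), array([ 0.5278, -0.2269,  0.008 ])] [array([ 0.5316, -0.221 ,  0.008 ]), array([ 0.5286, -0.1772,  0.008 ])]
bed corners z.012 [array([0.6322, 0.1671, 0.012 ]), array([0.6483, 0.07  , 0.012 ]), array([0.3858, 0.0244, 0.012 ]), array([0.3685, 0.1184, 0.012 ])]
strip z.018 [0.4355 0.0825 0.018 ] z.058 [0.4354 0.0828 0.058 ] [array([0.4332, 0.119 ]), array([0.4469, 0.0476]), array([0.4377, 0.0458]), array([0.4241, 0.1172])]
strip z.018 [0.5363 0.1362 0.018 ] z.058 [0.5328 0.1347 0.058 ] [array([0.61 , 0.155]), array([0.6119, 0.144 ]), array([0.4642, 0.1179]), array([0.4624, 0.1286])]
strip z.018 [0.5486 0.0675 0.018 ] z.058 [0.5446 0.0684 0.058 ] [array([0.6223, 0.0864]), array([0.6243, 0.0756]), array([0.4765, 0.0491]), array([0.4746, 0.0596])]
Sstrip z.018 [0.5402 0.1373 0.018 ]
Sstrip z.018 [0.5534 0.0691 0.018 ]
plate top 2view
```

Emit:
apply_moves --plan "0 0 0 0 0 -0.0174;0 0 0 0 0 -0.0174;0 0 0 0 0 -0.0174;0 0 0 0 0 -0.0174;0 0 0 0 0 -0.0174;-0.26 -0.72 0 0 0 0;-0.26 -0.72 0 0 0 0;-0.26 -0.72 0 0 0 0;-0.26 -0.72 0 0 0 0;-0.26 -0.72 0 0 0 0" --gripper 1

```text
time_s: 0.93
position: [0.3352, 0.4045, 0.2222]
tcp_rot: [[-0.99, -0.144, -0.001], [-0.144, 0.99, -0.001], [0.001, -0.001, -1.0]]
force: [0.2, -0.2, -0.5]
opening: 0.999
grasp_force: 0.0
```

```bash
cat > go.py <<'E'
from h import *
import sys
from scipy.spatial.transform import Rotation as Ro
s=bot.read_state();R=s['tcp_rot'];p=s['position']
def info():
    print('t',round(s['time_s'],2),'p',p.round(4),'yaw',round(np.degrees(np.arctan2(R[1,1],R[0,1])),2),'tilt',R[:2,2].round(4),'F',s['force'].round(2),'op',round(s['opening'],3),'g',s['grasp_force'],'q',s['joint_positions'].round(0))
info()
if len(sys.argv)>4:
    x,y,z,yaw=map(float,sys.argv[1:5]);a=np.radians(yaw)
    Y=np.array([np.cos(a),np.sin(a),0]);Z=np.array([0,0,-1.]);G=np.c_[np.cross(Y,Z),Y,Z]
    d=np.array([x,y,z])-p
    print('units now',(R.T@d/.05).round(3),'units in target axes',(G.T@d/.05).round(3),'turn',(Ro.from_matrix(R.T@G).as_rotvec()/2/np.pi).round(5))
E
python3 go.py .50 .10 .222 98.2
```

```text
t 0.93 p [0.3352 0.4045 0.2222] yaw 98.29 tilt [-0.0006 -0.0006] F [ 0.22 -0.2  -0.46] op 0.999 g 0.0 q [ 38.  23.  96.  -0.  61. -60.]
units now [-2.384e+00 -6.501e+00  5.000e-03] units in target axes [-2.395e+00 -6.497e+00  3.000e-03] turn [-8.0e-05 -1.1e-04  2.6e-04]
```

Emit:
apply_moves --plan "-0.26 -0.72 0 0 0 0;-0.26 -0.72 0 0 0 0;-0.26 -0.72 0 0 0 0;-0.26 -0.72 0 0 0 0;-0.26 -0.72 0 0 0 0;-0.26 -0.72 0 0 0 0;-0.26 -0.72 0 0 0 0;-0.26 -0.72 0 0 0 0;-0.26 -0.72 0 0 0 0;0.2 -0.7 0 0 0 0"

```text
time_s: 1.77
position: [0.4973, 0.0638, 0.2228]
tcp_rot: [[-0.99, -0.143, 0.006], [-0.143, 0.99, -0.001], [-0.006, -0.001, -1.0]]
force: [0.7, -0.5, 0.5]
opening: 0.998
grasp_force: 0.0
```

Emit:
apply_moves --plan "0.22 -0.68 0 0 0 0;0.22 -0.68 0 0 0 0;0.22 -0.68 0 0 0 0;0.22 -0.68 0 0 0 0;0.22 -0.68 0 0 0 0;0.22 -0.68 0 0 0 0;0.22 -0.68 0 0 0 0;0 0 0 0 0 0"

```text
time_s: 2.43
position: [0.4505, -0.1868, 0.2226]
tcp_rot: [[-0.99, -0.138, 0.002], [-0.138, 0.99, -0.004], [-0.001, -0.004, -1.0]]
force: [1.2, -0.8, 0.1]
opening: 1.002
grasp_force: 0.0
```

```bash
python3 go.py .446 -.2173 .085 98.2; python3 - <<'E'
from h import *
print('rails 2view',[two(a,b) for a,b in(((326.78,207.59),(256.36,246.35)),((298.76,202.06),(284.69,240.47)))])
print('plate top front corners', [ (two(a,b)) for a,b in(((341.5,170.5),(265,290.5)),((314.5,166),(295,286.)))])
E
```

```text
t 2.43 p [ 0.4505 -0.1868  0.2226] yaw 97.92 tilt [ 0.0015 -0.0042] F [ 1.17 -0.78  0.07] op 1.002 g 0.0 q [ -36.   20.  101.   -0.   59. -133.]
units now [ 0.175 -0.581  2.755] units in target axes [ 0.175 -0.592  2.753] turn [-0.00069  0.00015 -0.00078]
rails 2view [(array([0.53669915, 0.13597231, 0.01556129]), np.float64(0.0007631910978322035)), (array([0.54911155, 0.06704628, 0.01495866]), np.float64(0.0008783452258428497))]
plate top front corners [(array([0.43057053, 0.11802257, 0.05997828]), np.float64(0.0024373843650447517)), (array([0.43924483, 0.04779175, 0.05761074]), np.float64(7.058963996181084e-05))]
```

Emit:
apply_moves --plan "0.09 -0.3 0.5 0 0 0;0.09 -0.29 0.7 0 0 -0.0007;0 0 0.7 0 0 0;0 0 0.5 0 0 0;0 0 0.35 0 0 0;0 0 0 0 0 0;0 0 0 0 0 0"

```text
time_s: 3.02
position: [0.4451, -0.2101, 0.0843]
tcp_rot: [[-0.989, -0.148, -0.002], [-0.148, 0.989, 0.002], [0.002, 0.002, -1.0]]
force: [-0.4, -0.5, 0.7]
opening: 1.002
grasp_force: 0.0
```

```bash
python3 go.py .446 -.2173 .013 98.2; cat > shot.py <<'E'
from h import *
import sys
k=5;a=sys.argv;o=[]
for n,(x,y,w,h) in(('scene',eval(a[2])),('top',eval(a[3]))):
    c=cv2.convertScaleAbs(cv2.resize(capture(n)[y:y+h,x:x+w,::-1],None,fx=k,fy=k,interpolation=cv2.INTER_CUBIC),alpha=1.7,beta=20)
    for i in range(0,max(w,h),10):
        cv2.line(c,(i*k,0),(i*k,6),(0,255,0),1);cv2.line(c,(0,i*k),(6,i*k),(0,255,0),1)
        if i%20==0: cv2.putText(c,str(x+i),(i*k,16),0,.35,(0,255,0));cv2.putText(c,str(y+i),(8,i*k+4),0,.35,(0,255,0))
    o.append(c[:600,:400])
H=max(c.shape[0] for c in o)
cv2.imwrite(a[1],np.hstack([cv2.copyMakeBorder(c,0,H-c.shape[0],0,0,0) for c in o]))
E
python3 shot.py pics/a.png '(195,90,80,100)' '(370,220,80,100)'
```

```text
t 3.02 p [ 0.4451 -0.2101  0.0843] yaw 98.5 tilt [-0.0022  0.0018] F [-0.42 -0.54  0.73] op 1.002 g 0.0 q [ -38.   33.  108.    0.   39. -137.]
units now [ 1.000e-03 -1.470e-01  1.426e+00] units in target axes [ 0.003 -0.144  1.426] turn [ 0.00034 -0.00031  0.00083]
```

View pics/a.png

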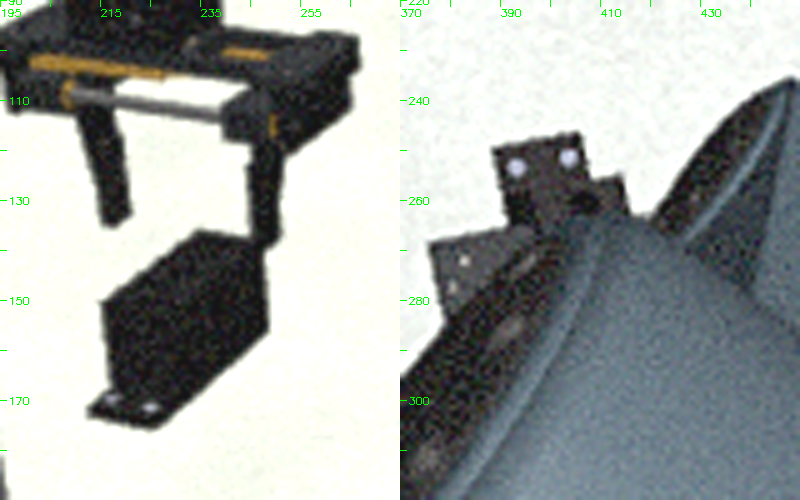

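The scene view shows the open fingers straddling the cradle, tips at (216,134) and (248,138). The top view shows the foot clear of the gripper at (400,250). Next: 7 mm sideways, then down and close.

Emit:
apply_moves --plan "0 -0.145 0 0 0 0.0008;0 0 0 0 0 0;0 0 0.3 0 0 0;0 0 0.4 0 0 0;0 0 0.4 0 0 0;0 0 0.25 0 0 0;0 0 0 0 0 0;0 0 0 0 0 0"

```text
time_s: 3.78
position: [0.447, -0.2184, 0.0178]
tcp_rot: [[-0.99, -0.143, 0.0], [-0.143, 0.99, -0.0], [-0.0, -0.0, -1.0]]
force: [-0.1, -0.1, -0.1]
opening: 0.998
grasp_force: 0.0
```

```bash
python3 go.py .446 -.2173 .013 98.2
```

```text
t 3.78 p [ 0.447  -0.2184  0.0178] yaw 98.19 tilt [ 0.0002 -0.0002] F [-0.06 -0.13 -0.06] op 0.998 g 0.0 q [ -39.   41.  109.   -0.   30. -137.]
units now [0.016 0.024 0.097] units in target axes [0.016 0.024 0.097] turn [-3.e-05  2.e-05 -2.e-05]
```

Emit:
apply_moves --plan "0 0.02 0.09 0 0 0;0 0 0 0 0 0"

```text
time_s: 3.95
position: [0.447, -0.2173, 0.0137]
tcp_rot: [[-0.99, -0.143, 0.001], [-0.143, 0.99, -0.001], [-0.001, -0.001, -1.0]]
force: [0.3, 0.1, -0.1]
opening: 1.001
grasp_force: 0.0
```

Emit:
apply_moves --plan "0 0 0 0 0 0;0 0 0 0 0 0;0 0 0 0 0 0;0 0 0 0 0 0;0 0 0 0 0 0;0 0 0 0 0 0;0 0 0 0 0 0;0 0 0 0 0 0;0 0 0 0 0 0;0 0 0 0 0 0" --gripper -1

```text
time_s: 4.78
position: [0.4466, -0.2171, 0.013]
tcp_rot: [[-0.99, -0.143, -0.0], [-0.143, 0.99, 0.0], [0.0, 0.0, -1.0]]
force: [0.6, -0.5, 1.1]
opening: 0.505
grasp_force: 30.0
```

```bash
python3 go.py .447 -.2173 .113 98.2
```

```text
t 4.78 p [ 0.4466 -0.2171  0.013 ] yaw 98.2 tilt [-0.  0.] F [ 0.61 -0.46  1.13] op 0.505 g 29.95171059905308 q [ -39.   41.  109.   -0.   30. -137.]
units now [-0.007 -0.006 -1.999] units in target axes [-0.007 -0.006 -1.999] turn [ 0. -0. -0.]
```

Emit:
apply_moves --plan "0 0 -0.2 0 0 0;0 0 -0.4 0 0 0;0 0 -0.5 0 0 0;0 0 -0.5 0 0 0;0 0 -0.4 0 0 0;-0.1 0.25 0 0 0 0;-0.2 0.5 0 0 0 0;-0.24 0.58 0 0 0 0;-0.24 0.58 0 0 0 0;-0.24 0.58 0 0 0 0"

```text
time_s: 5.62
position: [0.4787, -0.0852, 0.1134]
tcp_rot: [[-0.99, -0.142, -0.001], [-0.142, 0.99, 0.0], [0.001, 0.001, -1.0]]
force: [1.0, -0.5, -4.0]
opening: 0.506
grasp_force: 30.0
```

Emit:
apply_moves --plan "-0.24 0.58 0 0 0 0;-0.24 0.58 0 0 0 0;-0.24 0.58 0 0 0 0;-0.24 0.58 0 0 0 0;-0.24 0.58 0 0 0 0;-0.2 0.45 0 0 0 0;-0.1 0.2 0 0 0 -0.0026;0 0 0 0 0 -0.0027;0 0 0 0 0 0;0 0 0 0 0 0"

```text
time_s: 6.45
position: [0.5274, 0.0989, 0.1129]
tcp_rot: [[-0.985, -0.175, -0.001], [-0.175, 0.985, -0.001], [0.002, -0.0, -1.0]]
force: [0.3, -1.0, -3.2]
opening: 0.506
grasp_force: 30.0
```

```bash
python3 go.py .5267 .0990 .045 100.1
```

```text
t 6.45 p [0.5274 0.0989 0.1129] yaw 100.09 tilt [-0.0014 -0.0005] F [ 0.35 -1.   -3.19] op 0.506 g 29.95445980950886 q [  -1.   33.  100.   -0.   47. -101.]
units now [0.012 0.004 1.359] units in target axes [0.014 0.004 1.359] turn [-5.0e-05 -2.4e-04 -3.0e-05]
```

Emit:
apply_moves --plan "0 0 0.3 0 0 0;0 0 0.4 0 0 0;0 0 0.4 0 0 0;0 0 0.25 0 0 0;0 0 0 0 0 0;0 0 0 0 0 0"

```text
time_s: 6.95
position: [0.5276, 0.0985, 0.0451]
tcp_rot: [[-0.985, -0.174, -0.002], [-0.174, 0.985, -0.0], [0.002, 0.0, -1.0]]
force: [0.9, -0.5, -2.8]
opening: 0.504
grasp_force: 30.0
```

```bash
python3 go.py .5267 .0990 .025 100.1;python3 shot.py pics/b.png '(275,140,80,100)' '(235,195,80,120)'
```

```text
t 6.95 p [0.5276 0.0985 0.0451] yaw 100.0 tilt [-0.0022 -0.0001] F [ 0.94 -0.49 -2.76] op 0.504 g 29.95458309164999 q [  -1.   39.  102.   -0.   38. -101.]
units now [0.014 0.012 0.402] units in target axes [0.015 0.012 0.402] turn [ 4.0e-05 -3.5e-04 -2.8e-04]
```

View pics/b.png

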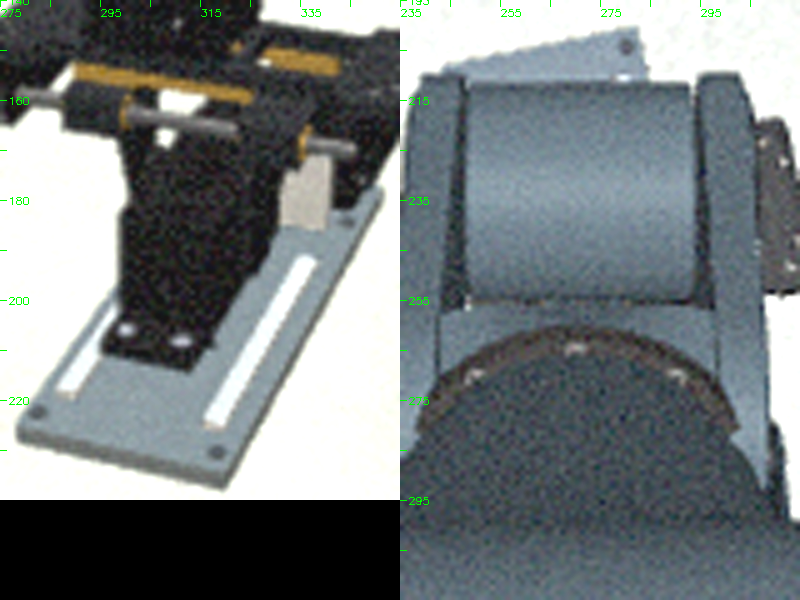

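The scene view shows the cradle hanging upright over the bed between the rails, foot edge from (295.4,209.5) to (313.4,213.5), and the plate ahead at (333,180). The top view is blocked by the arm. I'll lower it onto the bed, slowing at the end.

Emit:
apply_moves --plan "0 0 0.15 0 0 -0.0002;0 0 0.15 0 0 0;0 0 0.05 0 0 0;0 0 0.02 0 0 0;0 0 0 0 0 0;0 0 0 0 0 0"

```text
time_s: 7.55
position: [0.5282, 0.0999, 0.027]
tcp_rot: [[-0.984, -0.177, -0.0], [-0.177, 0.984, -0.0], [0.0, -0.0, -1.0]]
force: [0.6, -0.4, -3.1]
opening: 0.506
grasp_force: 30.0
```

```bash
python3 go.py .5267 .0990 .025 100.1; python3 - <<'E'
from h import *
ux=np.array([-.9845,-.1754,0]);uy=np.array([.1754,-.9845,0]);c=np.array([.5276,.0985,.032])
for v in(.022,-.022): print([np.round(proj('scene',c-.08*ux+v*uy+[0,0,z]),1) for z in(0,.008)])
E
```

```text
t 7.55 p [0.5282 0.0999 0.027 ] yaw 100.2 tilt [-0.0001 -0.    ] F [ 0.63 -0.44 -3.1 ] op 0.506 g 29.95462080437961 q [  -1.   41.  103.   -0.   36. -101.]
units now [ 0.033 -0.013  0.04 ] units in target axes [ 0.033 -0.013  0.04 ] turn [-0.0e+00 -1.0e-05  2.7e-04]
[array([294.2, 211.2]), array([294.2, 208.3])]
[array([312.7, 215.2]), array([312.8, 212.2])]
```

Emit:
apply_moves --plan "0 -0.01 0.02 0 0 0;0 0 0.02 0 0 0;0 0 0 0 0 0;0 0 0 0 0 0"

```text
time_s: 7.88
position: [0.5283, 0.0994, 0.0251]
tcp_rot: [[-0.984, -0.177, 0.0], [-0.177, 0.984, 0.0], [-0.0, -0.0, -1.0]]
force: [0.1, -0.8, -2.7]
opening: 0.507
grasp_force: 30.0
```

Emit:
apply_moves --plan "0 0 0.02 0 0 0;0 0 0 0 0 0;0 0 0 0 0 0"

```text
time_s: 8.13
position: [0.5284, 0.0993, 0.0251]
tcp_rot: [[-0.984, -0.177, 0.001], [-0.177, 0.984, -0.0], [-0.001, -0.0, -1.0]]
force: [-1.4, 0.3, 5.5]
opening: 0.507
grasp_force: 30.0
```

Emit:
apply_moves --plan "0 0 -0.012 0 0 0;0.05 0 0 0 0 0.0003;0.1 0 0 0 0 0;0.1 0 0 0 0 0;0.1 0 0 0 0 0;0.1 0 0 0 0 0;0.05 0 0 0 0 0;0 0 0 0 0 0;0 0 0 0 0 0"

```text
time_s: 8.88
position: [0.5034, 0.0948, 0.025]
tcp_rot: [[-0.985, -0.175, -0.0], [-0.175, 0.985, -0.0], [0.0, -0.0, -1.0]]
force: [2.0, -0.4, 6.8]
opening: 0.502
grasp_force: 30.0
```

```bash
cat > fx.py <<'E'
from h import *
ux=np.array([-.9845,-.1754,0]);uy=np.array([.1754,-.9845,0])
F=[];s=bot.read_state();p=s['position'];d=p-[.5425,.10185,p[2]];R=s['tcp_rot']
print('t',round(s['time_s'],2),'bedx %.2f bedy %.2f z %.2f mm'%((d@ux)*1e3-35,d@uy*1e3,p[2]*1e3),'Fpush %.2f Flat %.2f Fz %.2f'%(-s['force']@ux,s['force']@uy,s['force'][2]),'M',s['moment'].round(2),'yaw',round(np.degrees(np.arctan2(R[1,1],R[0,1])),2),'tilt',R[:2,2].round(4))
E
python3 fx.py
```

```text
t 8.88 bedx 4.70 bedy 0.13 z 25.01 mm Fpush 1.88 Flat 0.77 Fz 6.76 M [ 0.04 -0.33  0.03] yaw 100.08 tilt [-0.0001 -0.0002]
```

Emit:
apply_moves --plan "0 0 -0.02 0 0 0;0.04 0 0 0 0 0;0.04 0 0 0 0 0;0.04 0 0 0 0 0;0 0 0 0 0 0;0 0 0 0 0 0"

```text
time_s: 9.38
position: [0.4961, 0.0939, 0.0252]
tcp_rot: [[-0.985, -0.175, -0.003], [-0.175, 0.985, -0.0], [0.003, 0.001, -1.0]]
force: [-0.2, -0.5, -1.6]
opening: 0.502
grasp_force: 30.0
```

```bash
python3 fx.py
```

```text
t 9.38 bedx 12.09 bedy -0.32 z 25.25 mm Fpush -0.29 Flat 0.50 Fz -1.62 M [-0.02 -0.01 -0.01] yaw 100.08 tilt [-0.0035 -0.    ]
```

Almost weightless on the bed with no drag. About 4 mm of gap should be left, so I'll creep in.

Emit:
apply_moves --plan "0.03 0 0 0 0 0;0.03 0 0 0 0 0;0 0 0 0 0 0;0 0 0 0 0 0"

```text
time_s: 9.72
position: [0.4942, 0.0934, 0.0254]
tcp_rot: [[-0.985, -0.175, -0.001], [-0.175, 0.985, 0.0], [0.001, 0.0, -1.0]]
force: [-0.6, 0.7, -3.7]
opening: 0.504
grasp_force: 30.0
```

```bash
python3 fx.py
```

```text
t 9.72 bedx 13.99 bedy -0.15 z 25.43 mm Fpush -0.51 Flat -0.78 Fz -3.70 M [ 0.02 -0.02 -0.03] yaw 100.08 tilt [-0.0012  0.    ]
```

Emit:
apply_moves --plan "0.03 0 0 0 0 0;0 0 0 0 0 0;0 0 0 0 0 0"

```text
time_s: 9.97
position: [0.4936, 0.0931, 0.0257]
tcp_rot: [[-0.985, -0.175, 0.001], [-0.175, 0.985, -0.0], [-0.001, -0.0, -1.0]]
force: [1.0, -0.3, -3.9]
opening: 0.505
grasp_force: 30.0
```

```bash
python3 fx.py
```

```text
t 9.97 bedx 14.65 bedy 0.02 z 25.68 mm Fpush 0.93 Flat 0.43 Fz -3.89 M [ 0.06 -0.1  -0.01] yaw 100.07 tilt [ 0.0006 -0.    ]
```

Emit:
apply_moves --plan "0.03 0 0 0 0 0;0 0 0 0 0 0;0 0 0 0 0 0"

```text
time_s: 10.22
position: [0.4931, 0.0929, 0.0258]
tcp_rot: [[-0.985, -0.174, 0.003], [-0.174, 0.985, 0.0], [-0.003, -0.0, -1.0]]
force: [1.9, 0.8, -4.7]
opening: 0.5
grasp_force: 29.9
```

```bash
python3 fx.py
```

```text
t 10.22 bedx 15.17 bedy 0.11 z 25.81 mm Fpush 1.97 Flat -0.43 Fz -4.69 M [ 0.27 -0.59 -0.1 ] yaw 100.04 tilt [0.0026 0.0002]
```

Emit:
apply_moves --plan "0 0 0.012 0 0 0;0.03 0 0 0 0 0;0.03 0 0 0 0 0;0 0 0 0 0 0;0 0 0 0 0 0"

```text
time_s: 10.63
position: [0.4901, 0.0923, 0.0254]
tcp_rot: [[-0.985, -0.175, 0.003], [-0.175, 0.985, 0.0], [-0.003, -0.0, -1.0]]
force: [5.3, 1.6, -1.8]
opening: 0.502
grasp_force: 29.9
```

```bash
python3 fx.py
```

```text
t 10.63 bedx 18.23 bedy 0.18 z 25.38 mm Fpush 5.51 Flat -0.69 Fz -1.75 M [ 0.4  -0.69 -0.15] yaw 100.05 tilt [0.0028 0.0001]
```

Emit:
apply_moves --plan "0.03 0 0.005 0 0 0;0.03 0 0 0 0 0;0 0 0 0 0 0;0 0 0 0 0 0"

```text
time_s: 10.97
position: [0.4883, 0.0919, 0.0254]
tcp_rot: [[-0.985, -0.174, 0.005], [-0.174, 0.985, 0.0], [-0.005, -0.001, -1.0]]
force: [5.8, 2.8, -1.3]
opening: 0.506
grasp_force: 29.9
```

```bash
python3 fx.py
```

```text
t 10.97 bedx 20.13 bedy 0.27 z 25.40 mm Fpush 6.25 Flat -1.75 Fz -1.34 M [ 0.47 -0.76 -0.2 ] yaw 100.02 tilt [0.0051 0.0003]
```

Emit:
apply_moves --plan "0.02 0 0 0 0.0007 0;0.03 0 0 0 0 0;0.02 0 0 0 0 0;0 0 0 0 0 0;0 0 0 0 0 0"

```text
time_s: 11.38
position: [0.486, 0.0915, 0.0254]
tcp_rot: [[-0.985, -0.173, 0.003], [-0.173, 0.985, -0.0], [-0.003, -0.001, -1.0]]
force: [7.1, 3.3, -3.6]
opening: 0.505
grasp_force: 29.9
```

```bash
python3 fx.py
```

```text
t 11.38 bedx 22.42 bedy 0.33 z 25.38 mm Fpush 7.59 Flat -2.00 Fz -3.57 M [ 0.65 -1.18 -0.22] yaw 99.99 tilt [ 0.0032 -0.0002]
```

Emit:
apply_moves --plan "0.015 0.006 0.004 0 0.0005 -0.0003;0.015 0 0 0 0 0;0 0 0 0 0 0;0 0 0 0 0 0"

```text
time_s: 11.72
position: [0.4852, 0.0914, 0.0253]
tcp_rot: [[-0.985, -0.175, 0.002], [-0.175, 0.985, -0.001], [-0.001, -0.001, -1.0]]
force: [8.4, 2.8, -2.6]
opening: 0.505
grasp_force: 29.9
```

```bash
python3 fx.py; python3 shot.py pics/c.png '(275,140,80,100)' '(235,195,80,120)'
```

```text
t 11.72 bedx 23.22 bedy 0.24 z 25.28 mm Fpush 8.73 Flat -1.26 Fz -2.61 M [ 0.63 -1.26 -0.26] yaw 100.09 tilt [ 0.0016 -0.0009]
```

View pics/c.png

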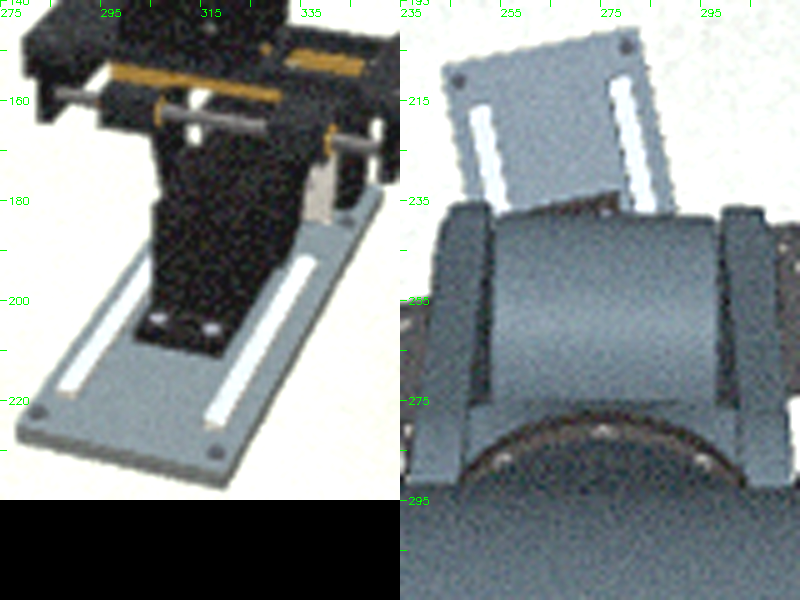

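The scene view shows the cradle standing on the bed between the rails, foot at (307..323,205..211), with the plate pushed back by roughly 1.2 px, its corner now at (341.2,184.6). Next: a small trim, then hold.

Emit:
apply_moves --plan "0.012 0.003 0.01 0 0.0002 0;0 0 0 0 0 0;0 0 0 0 0 0;0 0 0 0 0 0;0 0 0 0 0 0"

```text
time_s: 12.23
position: [0.485, 0.0914, 0.0251]
tcp_rot: [[-0.985, -0.175, 0.001], [-0.175, 0.985, -0.001], [-0.001, -0.001, -1.0]]
force: [9.0, 3.8, -0.2]
opening: 0.501
grasp_force: 29.9
```

```bash
python3 fx.py
```

```text
t 12.23 bedx 23.42 bedy 0.22 z 25.13 mm Fpush 9.53 Flat -2.15 Fz -0.19 M [ 0.59 -1.19 -0.24] yaw 100.1 tilt [ 0.0013 -0.0012]
```

Emit:
apply_moves --plan "0.008 0 0 0 0 0;0 0 0 0 0 0;0 0 0 0 0 0;0 0 0 0 0 0;0 0 0 0 0 0;0 0 0 0 0 0;0 0 0 0 0 0;0 0 0 0 0 0;0 0 0 0 0 0;0 0 0 0 0 0"

```text
time_s: 13.07
position: [0.4848, 0.0913, 0.0251]
tcp_rot: [[-0.985, -0.175, 0.002], [-0.175, 0.985, -0.001], [-0.001, -0.001, -1.0]]
force: [7.9, 3.6, -1.3]
opening: 0.505
grasp_force: 29.9
```

```bash
python3 fx.py
```

```text
t 13.07 bedx 23.65 bedy 0.25 z 25.14 mm Fpush 8.37 Flat -2.12 Fz -1.26 M [ 0.64 -1.28 -0.26] yaw 100.09 tilt [ 0.0016 -0.0012]
```

Emit:
apply_moves --plan "0 0 0 0 0 0;0 0 0 0 0 0;0 0 0 0 0 0;0 0 0 0 0 0;0 0 0 0 0 0;0 0 0 0 0 0;0 0 0 0 0 0;0 0 0 0 0 0;0 0 0 0 0 0;0 0 0 0 0 0"

```text
time_s: 13.9
position: [0.4848, 0.0913, 0.0251]
tcp_rot: [[-0.985, -0.175, 0.002], [-0.175, 0.985, -0.001], [-0.001, -0.001, -1.0]]
force: [8.7, 2.4, -0.3]
opening: 0.506
grasp_force: 29.9
```

Emit:
apply_moves --plan "0 0 0 0 0 0;0 0 0 0 0 0;0 0 0 0 0 0;0 0 0 0 0 0;0 0 0 0 0 0;0 0 0 0 0 0;0 0 0 0 0 0;0 0 0 0 0 0;0 0 0 0 0 0;0 0 0 0 0 0"

```text
time_s: 14.73
position: [0.4848, 0.0913, 0.0252]
tcp_rot: [[-0.985, -0.175, 0.002], [-0.175, 0.985, -0.001], [-0.001, -0.001, -1.0]]
force: [8.7, 3.0, -0.6]
opening: 0.501
grasp_force: 29.9
```

```bash
python3 fx.py
```

```text
t 14.73 bedx 23.64 bedy 0.25 z 25.15 mm Fpush 9.09 Flat -1.39 Fz -0.62 M [ 0.63 -1.26 -0.25] yaw 100.09 tilt [ 0.0016 -0.0012]
```

Emit:
apply_moves --plan "0 0 0 0 0 0;0 0 0 0 0 0;0 0 0 0 0 0;0 0 0 0 0 0;0 0 0 0 0 0;0 0 0 0 0 0;0 0 0 0 0 0;0 0 0 0 0 0;0 0 0 0 0 0;0 0 0 0 0 0"

```text
time_s: 15.57
position: [0.4848, 0.0913, 0.0251]
tcp_rot: [[-0.985, -0.175, 0.002], [-0.175, 0.985, -0.001], [-0.001, -0.001, -1.0]]
force: [8.7, 2.9, 0.2]
opening: 0.508
grasp_force: 29.9
```

```bash
python3 fx.py; python3 -c "
from rig import bot;print(bot.hand_in())"
```

```text
t 15.57 bedx 23.64 bedy 0.25 z 25.15 mm Fpush 9.10 Flat -1.34 Fz 0.20 M [ 0.63 -1.19 -0.29] yaw 100.09 tilt [ 0.0016 -0.0012]
the job is handed in; nothing more can be done
None
```

I handed the job in at 15.6 s: the cradle is upright on the bed between the rails and still gripped, held squarely against the stop plate at about 9 N (roughly half travel, judged from force and arm position) for over 2 s; no verdict was returned.

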